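# Set the throttle valve two turns open

## Task

Take the loose crank handle out of the wooden block and stand it fully home in the socket on the rim of the valve's handwheel. With it, crank the valve shut (clockwise from above) until it comes up against its stop, then back it off exactly two full turns. Finish there, still gripping the handle upright in its socket so that the wheel cannot creep while a colleague nips up the gland nut; leave the other things on the bench where they are.

Things in the scene. Friction and masses are not known exactly. Their poses are not given: they have to be found in the camera images.
- crank: Loose crank handle, at the start upright in the wooden block. Bottom to top: steel pin (12 mm thick, 38 long, tapered nose), shoulder disc (29 across, 6 thick), round black grip (21 thick, 70 long); 114 mm in all, 0.13 kg. Origin: pin's lower end; z runs up the handle. Parked, the shoulder rests on the block, origin 7 mm above the bench. It can turn in a socket while gripped.
- crank_grip (a point): Middle of the crank handle's black grip, on its axis, 74 mm above the handle's origin; 40 mm of handle lie above this point, 30 mm of grip below it down to the shoulder. Grip it here from above.
- block: Wooden rest block, 55 (x) x 130 (y) x 45 mm high, fixed to the bench. Origin: centre of its underside. The handle is parked in a 15 mm hole at block x 0, y -38 mm; a bent hexagon key stands fixed in it at y +45 mm, rising about 61 mm above the block.
- valve: Throttle valve unit, fixed to the bench: grey foot plate 90 (x) x 150 (y) mm, brass globe valve with its pipe along y (185 mm over the end caps), pressure gauge near its +y end (up to 110 mm high). Origin: centre of the plate's underside; the handwheel's vertical axis passes through it.
- hub (a point): Centre of the handwheel's hub top, on the wheel's vertical axis, 137 mm above the bench. Dark steel wheel, level: rim radius 60 mm (bar 12 mm thick, 125 mm above the bench), three spokes. A threaded stem rises through the hub: 3 mm proud when shut, 4 mm more for each turn open.
- socket (a point): Centre of the mouth of the crank socket: upright steel boss on the wheel's rim, 55 mm from the wheel's axis, mouth 147 mm above the bench; goes round with the wheel. Bore 15 mm, 41 deep, mouth flared to about 23 over the top 6 mm. With the handle fully home its shoulder rests on the mouth and its origin is 38 mm below this point.
- wheel (a joint): Angle of the handwheel, rad, counted over several turns: 0 = shut, against the stop; grows as the valve opens, counter-clockwise from above (6.283 a turn, 12.566 = two turns open; about 3.8 turns in all). Starts between 1.2 and 7.6. Stays where it is left; takes about 0.2 N m to turn: about 4 N at the handle.
- pigment_pot_1: screw-top pigment pot by the wall, 58 mm across, 66 high; a bystander
- marker: felt pen lying in front of the wooden block, 135 mm long, 17 thick; a bystander
- die: turned press die (stepped round bush) standing behind the wooden block, 36 mm across, 21 high; a bystander

How it is judged:
On the way, in this order (a step that is already met when the one before it is completed fails the run):
1. the crank handle stands fully home in the wheel's socket (z of crank in the frame of socket below -0.032 m and horizontal distance between crank and socket below 0.008 m and angle between crank's own z axis and vertical below 0.15 rad), for 0.2 s.
2. with the handle in its socket, the valve is shut against its stop (all of step 1 and value of joint wheel below 0.06 rad), for 0.2 s.
3. the valve is backed off two turns, the handle still in its socket (all of step 1 and value of joint wheel between 12.316 and 12.816 rad), for 0.2 s.
At the end, for the whole second after the job is handed in: Wheel at rest two turns from its stop (12.566 rad, give or take 0.25); handle upright (within 0.15 rad) in the socket, shoulder within 6 mm of the mouth, pin's end within 8 mm of the socket's axis; fingers on the handle (over 3 N, TCP within 60 mm of mid-grip) (all of step 3 and velocity of joint wheel between -0.05 and 0.05 rad/s and contact force between the fingers and crank above 3 N and distance between the grasp point and crank_grip below 0.06 m); the arm keeps its last pose, push and grip.
It fails at once if a bystander on the bench is pushed more than 30 mm (distance of any of pigment_pot_1, marker, die from where it was at the start of the episode above 0.03 m).
It also fails if it takes over 72 s, if anything falls off the work surface, if the arm or the gripper's body presses on something with over 40 N, if the wrist force passes 120 N, or if a joint passes its speed limit or range.

## Robot

A 7-joint arm with a two-finger parallel gripper is mounted at the origin on a cart in front of the work surface, level with it; the furniture and walls round the work are solid. World frame = base frame: x ahead of the robot, y to its left, z up, the work surface at z = 0. Lengths are in m, angles in rad, forces in N, time in s.
With the tool pointing down it reaches from about 0.4 to 0.925 m from the base axis. Payload 5.6 kg.
Tool frame: the origin (TCP) lies between the finger pads, 19 mm behind the fingertips; this is the grasp point; z points along the fingers, y is the line along which they close (so a half turn about z gives the same grasp; the last joint's range is limited). The gripper opens to 85 mm and grips with 20 to 120 N. Pads are 22 mm wide; open, the fingers measure 114 mm over their backs; the gripper's body (76 mm by 85 mm) begins 54 mm behind the grasp point. The pads swing forward as they close: fully open they stand 13 mm farther back than shut.
Start: joints at [1.184, 0.468, -0.012, 1.603, 0.006, 1.071, -0.056], TCP at [0.219, -0.612, 0.25] pointing down, gripper open.
Joint ranges: [-2.53, 2.53], [-0.31, 2.02], [-1.57, 1.55], [0.28, 2.44], [-1.29, 4.43], [0.15, 1.84], [-2.92, 2.92]. Speed limits (rad/s): [2.57, 2.57, 3.14, 3.14, 3.14, 3.14, 3.14].

## Interface

Orientations are given as a rotation vector (axis times angle).
In Python, from bench import ctrl gives the robot as it stands.
- The arm moves only by the shell command python3 inch.py 'ROWS' [OPENING] [FORCE]. ROWS is rows parted by semicolons, their numbers by spaces, 1 to 10 of them, each of 4 numbers: dx, dy, dz in m, then a turn about the tool's z in rad; each row shifts and turns the commanded pose from where the row before left it, along the tool's axes as they then stand; what a row does not reach is not made up. A row lasts 1/10 s, in which the tool goes at most 0.05 m and 0.15 rad, less where a joint would pass 70% of its speed; a pose out of reach is approached as far as the arm can. OPENING is the finger opening in m, set as the command begins (- or left out keeps the last). The fingers move at their own pace and stop on an object; FORCE is the grip in N (left out, the last holds). Time passes only in rows, so rows that do not move let the fingers close. It prints the time, the measured TCP pose, the force, the opening and the grip force at its end.
- ctrl.observe(): the state, without advancing time (a new reading comes with each control period).
- ctrl.read_camera(name): name is "scene" or "side" or "wrist"; returns the picture (420x560x3 uint8, red, green, blue); there is no depth.
- ctrl.calibration(name): a dict with "fx", "fy", "cx", "cy" (pixels), "D" ([k1, k2, p1, p2, k3] as OpenCV has them; the pictures are not rectified), "xyz" and "rotation" of the camera in the world; the wrist camera has in their place "hand_eye" (4x4, takes a point from camera to tool coordinates, whose origin is the TCP and whose axes are the flange's). Camera axes: x right, y down, z forward; pixel columns grow to the right and rows downward; lengths in m; the calibration is good to about 2 mm. A picture is of the moment at which its call begins: read the wrist's pose just before it. calibration takes no time and is no camera call.
- ctrl.close_job(): hands the job in; it is judged then, once.
The state is a dict: "time_s": time; "joint_pos": joint angles; "dq": joint speeds; "joint_efforts": joint torques, N m; "tcp_pos": TCP position; "ee_rot": TCP orientation; "contact_force": force on the tool from outside, world axes, zero at the start; "torque": the same for the moment, N m; "grip_width": finger opening in m; "grasp_force": force on a finger pad.
Only numpy, scipy, OpenCV 4.12 (cv2) and the standard library are available. Lean on these libraries where they do the work, as an engineer would, in place of code of your own. Each camera call takes 0.05 s, during which the arm holds its last target. There are 200 camera calls.

## Working session

There is one attempt and no reset: what is moved stays moved. The work goes in short steps, Python scripts to look and compute and a shell command to move; the robot and the scene stay as the last step left them, time stands still between calls to the robot, and variables do not carry over. Pictures are saved under pics/ and viewed, at most 10 in all, crops included, and the job is handed in when it is done.

```bash
ls; mkdir -p pics; python3 - <<'E'
from bench import ctrl
import cv2
s=ctrl.observe()
print({k:s[k] for k in("time_s","tcp_pos","ee_rot")})
for n in("scene","side"):
    im=ctrl.read_camera(n); cv2.imwrite(f"pics/{n}0.png",im[:,:,::-1]); print(n,ctrl.calibration(n))
print(ctrl.calibration("wrist"))
E
```

```text
bench.py
inch.py
pics
{'time_s': 0.0, 'tcp_pos': array([ 0.21881337, -0.61148825,  0.24900215]), 'ee_rot': array([-3.09359983e+00, -5.36901001e-01,  6.98304635e-04])}
scene {'fx': 434.04120879661326, 'fy': 434.04120879661326, 'cx': 281.9621233027147, 'cy': 207.85053676275243, 'D': array([0.03878953, 0.        , 0.        , 0.        , 0.        ]), 'xyz': array([ 1.07334722, -0.35546715,  0.56353776]), 'rotation': array([-2.03021498, -0.77111545,  0.43039095])}
side {'fx': 521.3479344398679, 'fy': 521.3479344398679, 'cx': 286.4663349381536, 'cy': 205.5636003734176, 'D': array([-0.07736249,  0.        ,  0.        ,  0.        ,  0.        ]), 'xyz': array([ 0.48716076, -0.4114093 ,  0.82084441]), 'rotation': array([-2.42484412,  0.2212284 , -0.05752574])}
{'fx': 370.1273449727185, 'fy': 370.1273449727185, 'cx': 284.86413195286633, 'cy': 203.38413751067793, 'D': array([-0.0172617,  0.       ,  0.       ,  0.       ,  0.       ]), 'hand_eye': array([[ 6.24969617e-04, -9.48633440e-01, -3.16376684e-01,
         8.12602476e-02],
       [ 9.99999779e-01,  6.64782476e-04, -1.79071597e-05,
        -3.89543977e-04],
       [ 2.27309006e-04, -3.16376603e-01,  9.48633646e-01,
        -1.23658493e-01],
       [ 0.00000000e+00,  0.00000000e+00,  0.00000000e+00,
         1.00000000e+00]])}
```

View pics/scene0.png

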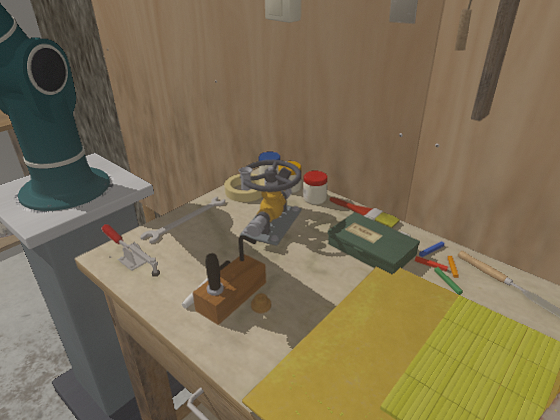

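View pics/side0.png

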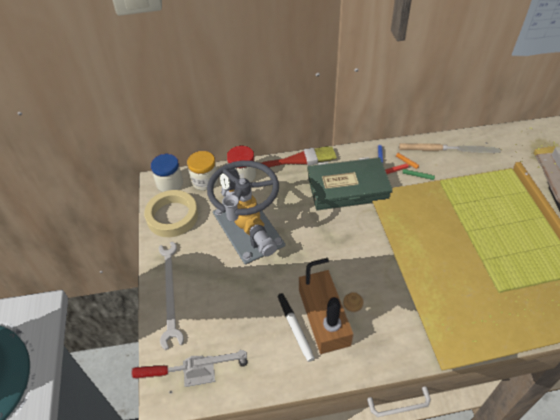

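Scene: the block with handle is near (230,285), and the valve wheel near (272,175). Side: the handle is near (333,312), and the wheel near (243,188). Next I'll enlarge both.

```bash
python3 - <<'E'
import cv2,numpy as np
a=cv2.imread("pics/scene0.png");b=cv2.imread("pics/side0.png")
r=lambda i,x,y,w,h,f:cv2.resize(i[y:y+h,x:x+w],None,fx=f,fy=f,interpolation=cv2.INTER_CUBIC)
cv2.imwrite("pics/c1.png",np.hstack([r(a,225,140,100,75,4),r(b,200,145,100,75,4)]))
cv2.imwrite("pics/c2.png",np.hstack([r(a,180,225,100,100,4),r(b,275,250,100,100,4)]))
E
```

```text
(no output)
```

View pics/c1.png

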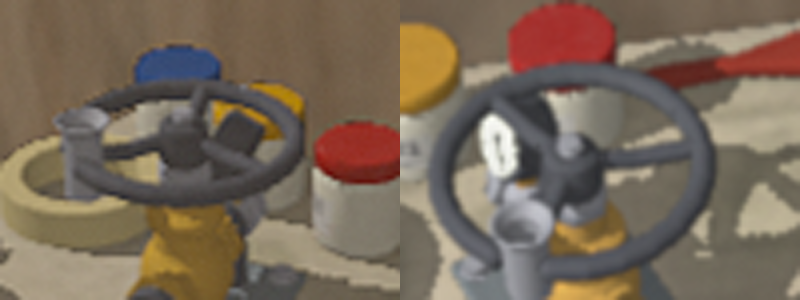

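View pics/c2.png

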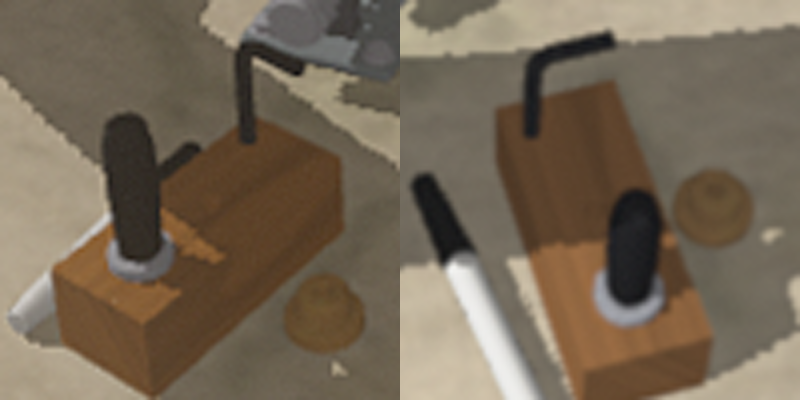

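The mouth is at scene (245.2,169.5) / side (230.8,199.5), and the wheel centre at scene (272.2,175.2) / side (243.3,187.8). The handle's shoulder is at scene (215,288.7) / side (332.5,324.5), and its top at scene (211.8,255) / side (334.3,301). The key's foot is at scene (241.5,259.5) / side (308,283).

```bash
cat >h.py <<'E'
from bench import ctrl
import numpy as np,cv2
from scipy.spatial.transform import Rotation as R
def cam(n,s=None):
    c=ctrl.calibration(n);K=np.array([[c["fx"],0,c["cx"]],[0,c["fy"],c["cy"]],[0,0,1]])
    if n=="wrist":
        H=c["hand_eye"];s=s or ctrl.observe();T=R.from_rotvec(s["ee_rot"]).as_matrix()
        return K,c["D"],T@H[:3,:3],T@H[:3,3]+s["tcp_pos"]
    return K,c["D"],R.from_rotvec(c["rotation"]).as_matrix(),np.array(c["xyz"])
def ray(C,p):
    K,D,M,o=C;u=cv2.undistortPoints(np.array([[p]],float),K,D)[0,0]
    d=M@np.r_[u,1];return o,d/np.linalg.norm(d)
def onz(C,p,z):
    o,d=ray(C,p);return o+d*(z-o[2])/d[2]
def tri(rs):
    A=sum(np.eye(3)-np.outer(d,d) for o,d in rs);b=sum((np.eye(3)-np.outer(d,d))@o for o,d in rs)
    return np.linalg.solve(A,b)
def proj(C,P):
    K,D,M,o=C;return cv2.projectPoints(np.array([P],float),cv2.Rodrigues(M.T)[0],-M.T@o,K,D)[0][0,0]
E
python3 - <<'E'
from h import *
np.set_printoptions(precision=4,suppress=True)
A=cam("scene");B=cam("side")
for n,a,b,z in[("mouth",(245.25,169.5),(230.75,199.5),.147),("wheel",(272.2,175.2),(243.3,187.75),.125),("shoulder",(215,288.7),(332.5,324.5),.049),("top",(211.75,255),(334.25,301.2),.118),("key",(241.5,259.5),(308,283),.045)]:
    print(n,tri([ray(A,a),ray(B,b)]),onz(A,a,z),onz(B,b,z))
s=ctrl.observe();print(R.from_rotvec(s["ee_rot"]).as_matrix())
E
```

```text
mouth [0.484  0.1871 0.1483] [0.4829 0.1872 0.147 ] [0.4842 0.1897 0.147 ]
wheel [0.51   0.238  0.1216] [0.5135 0.2353 0.125 ] [0.5096 0.2332 0.125 ]
shoulder [ 0.6186 -0.0239  0.0476] [ 0.6197 -0.0241  0.049 ] [ 0.6183 -0.0252  0.049 ]
top [ 0.6181 -0.0219  0.1195] [ 0.6164 -0.0202  0.118 ] [ 0.6183 -0.0216  0.118 ]
key [0.5952 0.0614 0.0468] [0.5936 0.0627 0.045 ] [0.5954 0.0626 0.045 ]
[[ 0.9415  0.3371 -0.0007]
 [ 0.3371 -0.9415  0.0015]
 [-0.0001 -0.0016 -1.    ]]
```

```bash
python3 inch.py '0 0 0 0.115; 0 0 0 0.115; 0 0 0 0.114; 0.028 -0.042 0 0;0.028 -0.042 0 0;0.028 -0.042 0 0;0.028 -0.042 0 0;0.028 -0.042 0 0;0.028 -0.042 0 0;0.028 -0.042 0 0' 0.06 80; python3 inch.py '0.028 -0.042 0 0;0.028 -0.042 0 0;0.028 -0.042 0 0;0.028 -0.042 0 0;0.028 -0.042 0 0;0.028 -0.042 0 0;0.028 -0.042 0 0;0 0 0 0;0 0 0 0'
```

```text
time_s: 1.1
tcp_pos: [0.4139, -0.3189, 0.2499]
ee_rot: [-3.142, 0.001, 0.0]
contact_force: [1.2, -0.5, 0.4]
grip_width: 0.0601
grasp_force: 0.0
time_s: 2.0
tcp_pos: [0.6074, -0.0282, 0.2491]
ee_rot: [-3.141, -0.004, 0.003]
contact_force: [-0.1, -0.2, -0.7]
grip_width: 0.06
grasp_force: 0.0
```

```bash
python3 - <<'E'
from h import *
np.set_printoptions(precision=4,suppress=True)
s=ctrl.observe();im=ctrl.read_camera("wrist");cv2.imwrite("pics/w1.png",im[:,:,::-1])
C=cam("wrist",s);print(s["tcp_pos"],s["joint_pos"],proj(C,[.6185,-.0235,.119]),proj(C,[.6185,-.0235,.051]))
E
```

```text
[ 0.6074 -0.0282  0.2491] [ 0.171   0.4147 -0.2346  1.698   0.1084  1.0432 -1.6672] [278.7656 183.5328] [279.9447 163.0022]
```

View pics/w1.png

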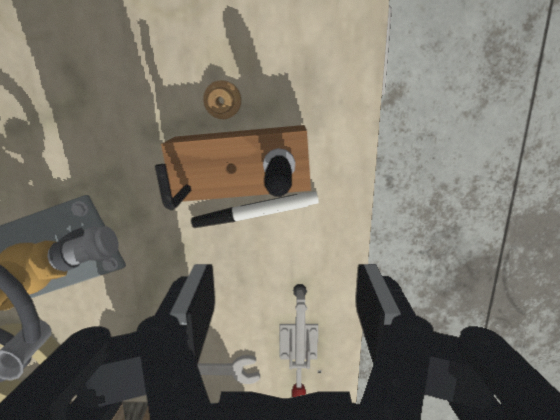

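The shoulder at (279,163) and the top at (278,182) agree with the predicted pixels. Descending to grasp.

```bash
python3 inch.py '0.011 -0.0045 0.02 0;0 0 0.04 0;0 0 0.04 0;0 0 0.04 0;0 0 0.028 0;0 0 0 0;0 0 0 0' - 80; python3 inch.py '0 0 0 0;0 0 0 0;0 0 0 0;0 0 0 0;0 0 0 0;0 0 0 0' 0 80
```

```text
time_s: 2.75
tcp_pos: [0.6183, -0.0268, 0.0824]
ee_rot: [3.141, -0.004, -0.001]
contact_force: [-0.3, -0.5, 0.2]
grip_width: 0.0599
grasp_force: 0.0
time_s: 3.35
tcp_pos: [0.6197, -0.0248, 0.0839]
ee_rot: [-3.142, -0.0, -0.005]
contact_force: [-0.4, 1.3, 7.5]
grip_width: 0.0194
grasp_force: 77.6
```

```bash
python3 inch.py '0 0 -0.02 0;0 0 -0.04 0;0 0 -0.04 0;0 0 -0.04 0;0 0 -0.04 0;-0.01 -0.02 0 0;-0.02 -0.03 0 0;-0.02 -0.03 0 0;-0.02 -0.03 0 0;0 0 0 0'; python3 inch.py '-0.02 -0.03 0 0;-0.02 -0.03 0 0;-0.013 -0.02 0 0;0 0 0 0;0 0 0 0;0 0 0 0'
cat > look.py <<'E'
from h import *
import sys
np.set_printoptions(precision=4,suppress=True)
t=sys.argv[1];s=ctrl.observe();print(s["tcp_pos"],s["contact_force"])
W=cam("wrist",s)
r=lambda i,x,y,w,h,f:cv2.resize(i[y:y+h,x:x+w,::-1],None,fx=f,fy=f,interpolation=cv2.INTER_CUBIC)
cv2.imwrite(f"pics/{t}.png",np.hstack([r(ctrl.read_camera("scene"),200,100,130,150,3),r(ctrl.read_camera("side"),180,120,130,150,3)]))
E
python3 look.py d1
```

```text
time_s: 4.35
tcp_pos: [0.5454, 0.0903, 0.2624]
ee_rot: [-3.14, -0.013, 0.002]
contact_force: [-0.2, -0.5, -1.0]
grip_width: 0.0193
grasp_force: 78.8
time_s: 4.95
tcp_pos: [0.4963, 0.1635, 0.262]
ee_rot: [3.141, -0.003, 0.001]
contact_force: [-0.5, -0.5, -1.3]
grip_width: 0.0196
grasp_force: 78.8
[0.4963 0.1635 0.262 ] [-0.497  -0.5296 -1.3073]
```

View pics/d1.png

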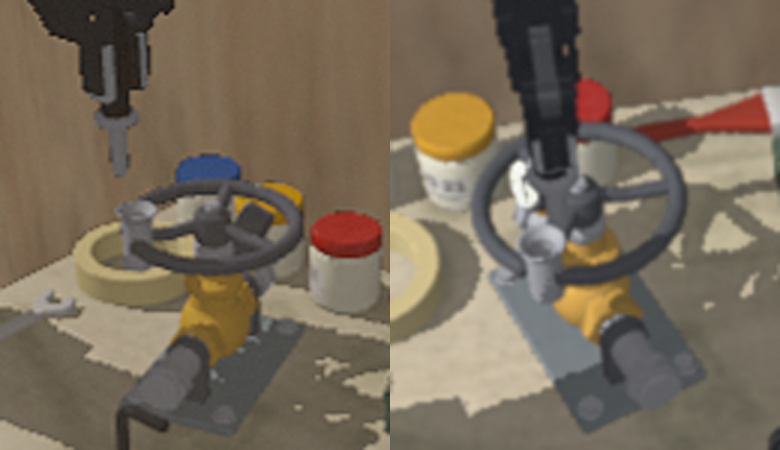

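The pin tip is at scene (240,157) and the mouth at scene (245,169.3) / side (230.3,200).

```bash
python3 - <<'E'
from h import *
np.set_printoptions(precision=4,suppress=True)
A=cam("scene");B=cam("side")
print(onz(A,(240,157),.185),proj(A,[.4963,.1635,.185]),proj(B,[.4963,.1635,.185]))
print(tri([ray(A,(245,169.3)),ray(B,(230.4,200.2))]),onz(A,(245,169.3),.147),onz(B,(230.4,200.2),.147),proj(A,[.484,.188,.147]),proj(B,[.484,.188,.147]))
E
```

```text
[0.4906 0.168  0.185 ] [240.338  158.6017] [237.4891 194.9802]
[0.4834 0.1865 0.1483] [0.4818 0.1875 0.147 ] [0.4834 0.1882 0.147 ] [245.9194 169.5285] [230.735  200.2406]
```

```bash
python3 inch.py '-0.0128 -0.0245 0 0;0 0 0 0;0 0 0.02 0;0 0 0 0;0 0 0 0'; python3 inch.py '0 0 0.01 0;0 0 0.01 0;0 0 0 0;0 0 0 0'; python3 look.py d2
```

```text
time_s: 5.55
tcp_pos: [0.483, 0.1886, 0.2418]
ee_rot: [3.141, -0.002, -0.002]
contact_force: [0.0, 0.3, -1.7]
grip_width: 0.019
grasp_force: 78.8
time_s: 5.95
tcp_pos: [0.4826, 0.1893, 0.2216]
ee_rot: [3.141, -0.0, -0.001]
contact_force: [0.6, 1.1, -1.1]
grip_width: 0.0193
grasp_force: 78.8
[0.4826 0.1893 0.2216] [ 0.5523  1.0798 -1.1389]
```

View pics/d2.png

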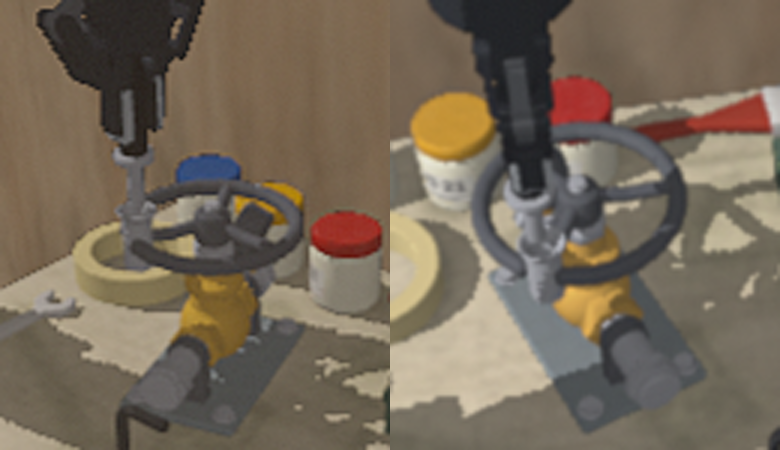

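The pin tip is inside the mouth in both views (scene (135,205), side (541,235) in the crop), with little force. Lowering on.

```bash
python3 inch.py '0 0 0.01 0;0 0 0.01 0;0 0 0 0;0 0 0 0'; python3 inch.py '0 0 0.008 0;0 0 0.005 0;0 0 0 0;0 0 0 0'; python3 inch.py '0 0 0.003 0;0 0 0 0;0 0 0 0'
```

```text
time_s: 6.45
tcp_pos: [0.4826, 0.1882, 0.2011]
ee_rot: [3.14, -0.001, -0.002]
contact_force: [2.0, -3.9, -4.2]
grip_width: 0.0194
grasp_force: 78.8
time_s: 6.85
tcp_pos: [0.4825, 0.1888, 0.1886]
ee_rot: [3.141, -0.001, -0.001]
contact_force: [2.4, -4.5, -4.5]
grip_width: 0.019
grasp_force: 79.1
time_s: 7.15
tcp_pos: [0.4827, 0.1889, 0.1861]
ee_rot: [3.141, -0.001, -0.0]
contact_force: [0.7, -5.1, -1.8]
grip_width: 0.0191
grasp_force: 79.1
```

```bash
python3 inch.py '0 0 0.002 0;0 0 0 0;0 0 0 0'; python3 inch.py '0 0 0.002 0;0 0 0 0;0 0 0 0'; python3 look.py d3
```

```text
time_s: 7.45
tcp_pos: [0.4829, 0.189, 0.1858]
ee_rot: [3.14, -0.001, 0.001]
contact_force: [-2.4, -7.1, 11.3]
grip_width: 0.0193
grasp_force: 80.4
time_s: 7.75
tcp_pos: [0.483, 0.1891, 0.1856]
ee_rot: [3.14, -0.001, 0.002]
contact_force: [-7.3, -9.3, 24.8]
grip_width: 0.0194
grasp_force: 82.1
[0.483  0.1891 0.1856] [-7.2706 -9.3371 24.7848]
```

View pics/d3.png

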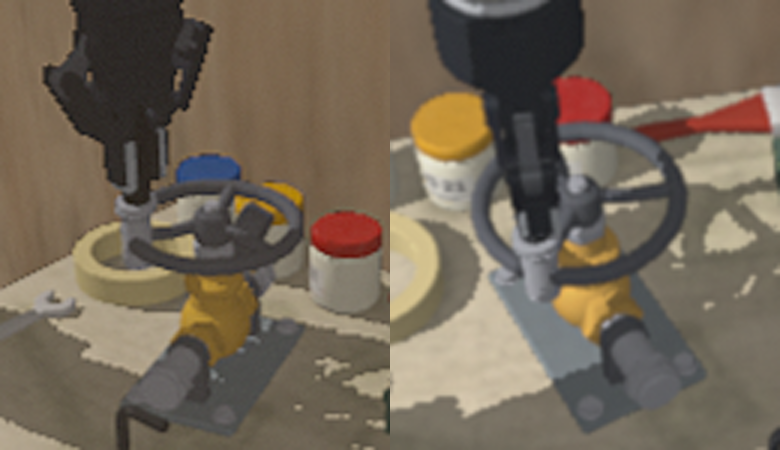

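The shoulder sits on the mouth in both views, and 25 N of downward reaction confirms it is home. I'll relieve the press, then crank clockwise with a force guard between the rows.

```bash
cat >chk.py <<'E'
from h import *
import sys,json
s=ctrl.observe();p=s["tcp_pos"];f=s["contact_force"];c=np.array([.5115,.235])
d=p[:2]-c;th=np.arctan2(d[1],d[0]);t=np.array([-np.sin(th),np.cos(th)])
ft=f[:2]@t;fr=f[:2]@d/np.linalg.norm(d)
print("t%.2f th%.1f r%.1f z%.1f ft%.1f fr%.1f fz%.1f"%(s["time_s"],np.degrees(th)%360,1e3*np.linalg.norm(d),p[2]*1e3,ft,fr,f[2]))
open("log.txt","a").write("%f %f %f %f\n"%(p[0],p[1],ft,fr))
sys.exit(bool(abs(ft)>25 or abs(fr)>35 or abs(f[2])>40))
E
alias= ; python3 inch.py '0 0 -0.0025 0;0 0 0 0' - 110 && python3 chk.py
python3 inch.py '-0.0077 -0.0058 0 0'>/dev/null && python3 chk.py && python3 inch.py '-0.0065 -0.007 0 0'>/dev/null && python3 chk.py && python3 inch.py '-0.0052 -0.008 0 0'>/dev/null && python3 chk.py && python3 inch.py '-0.0037 -0.0088 0 0'>/dev/null && python3 chk.py && python3 inch.py '-0.0022 -0.0093 0 0'>/dev/null && python3 chk.py && python3 inch.py '-0.0005 -0.0096 0 0'>/dev/null && python3 chk.py
```

```text
time_s: 8.05
tcp_pos: [0.4828, 0.1889, 0.1859]
ee_rot: [3.141, -0.001, 0.001]
contact_force: [-1.5, -6.7, 7.3]
grip_width: 0.0185
grasp_force: 107.3
t8.05 th238.1 r54.3 z185.9 ft2.3 fr6.5 fz7.3
t8.15 th230.4 r54.3 z185.9 ft6.7 fr5.3 fz5.6
t8.25 th219.3 r54.3 z185.9 ft6.1 fr5.2 fz6.2
t8.35 th208.5 r54.3 z185.9 ft6.2 fr3.0 fz6.8
t8.45 th197.9 r54.3 z185.9 ft6.4 fr2.1 fz6.2
t8.55 th187.3 r54.4 z185.9 ft5.8 fr-0.3 fz6.2
t8.65 th176.9 r54.7 z185.9 ft6.1 fr0.3 fz6.1
```

Beautifully smooth; going on.

```bash
python3 inch.py '0.0012 -0.0095 0 0'>/dev/null && python3 chk.py && python3 inch.py '0.0028 -0.0092 0 0'>/dev/null && python3 chk.py && python3 inch.py '0.0044 -0.0085 0 0'>/dev/null && python3 chk.py && python3 inch.py '0.0058 -0.0077 0 0'>/dev/null && python3 chk.py && python3 inch.py '0.007 -0.0065 0 0'>/dev/null && python3 chk.py && python3 inch.py '0.008 -0.0052 0 0'>/dev/null && python3 chk.py && python3 inch.py '0.0088 -0.0037 0 0'>/dev/null && python3 chk.py && python3 inch.py '0.0093 -0.0022 0 0'>/dev/null && python3 chk.py && python3 inch.py '0.0096 -0.0005 0 0'>/dev/null && python3 chk.py && python3 inch.py '0.0095 0.0012 0 0'>/dev/null && python3 chk.py && python3 inch.py '0.0092 0.0028 0 0'>/dev/null && python3 chk.py && python3 inch.py '0.0085 0.0044 0 0'>/dev/null && python3 chk.py
```

```text
t8.75 th166.6 r54.9 z185.9 ft6.2 fr-2.0 fz6.0
t8.85 th156.7 r55.0 z185.9 ft5.8 fr-2.4 fz7.0
t8.95 th146.7 r54.9 z185.9 ft6.5 fr-4.1 fz6.8
t9.05 th136.9 r55.0 z185.9 ft6.4 fr-4.0 fz8.3
t9.15 th127.2 r55.2 z185.9 ft6.9 fr-4.9 fz10.0
t9.25 th117.5 r55.4 z185.9 ft6.5 fr-5.0 fz9.6
t9.35 th108.0 r55.3 z185.9 ft7.3 fr-6.6 fz9.3
t9.45 th98.4 r55.4 z185.9 ft6.7 fr-8.4 fz11.1
t9.55 th88.9 r55.4 z185.9 ft6.0 fr-9.6 fz11.4
t9.65 th79.5 r55.4 z185.9 ft6.5 fr-8.8 fz12.4
t9.75 th70.1 r55.4 z185.9 ft7.3 fr-10.1 fz12.2
t9.85 th60.9 r55.3 z185.9 ft6.4 fr-9.6 fz13.0
```

```bash
python3 inch.py '0.0077 0.0058 0 0'>/dev/null && python3 chk.py && python3 inch.py '0.0065 0.007 0 0'>/dev/null && python3 chk.py && python3 inch.py '0.0052 0.008 0 0'>/dev/null && python3 chk.py && python3 inch.py '0.0037 0.0088 0 0'>/dev/null && python3 chk.py && python3 inch.py '0.0022 0.0093 0 0'>/dev/null && python3 chk.py && python3 inch.py '0.0005 0.0096 0 0'>/dev/null && python3 chk.py && python3 inch.py '-0.0012 0.0095 0 0'>/dev/null && python3 chk.py && python3 inch.py '-0.0028 0.0092 0 0'>/dev/null && python3 chk.py && python3 inch.py '-0.0044 0.0085 0 0'>/dev/null && python3 chk.py && python3 inch.py '-0.0058 0.0077 0 0'>/dev/null && python3 chk.py && python3 inch.py '-0.007 0.0065 0 0'>/dev/null && python3 chk.py && python3 inch.py '-0.008 0.0052 0 0'>/dev/null && python3 chk.py
```

```text
t9.95 th51.7 r55.2 z186.0 ft6.3 fr-9.3 fz12.0
t10.05 th42.5 r55.1 z186.0 ft6.2 fr-7.3 fz10.8
t10.15 th33.4 r55.0 z186.0 ft5.7 fr-7.1 fz9.2
t10.25 th24.0 r54.6 z186.0 ft4.9 fr-6.1 fz7.1
t10.35 th15.7 r54.3 z186.2 ft21.9 fr-2.8 fz0.6
t10.45 th14.5 r53.7 z186.4 ft32.8 fr4.9 fz-8.3
```

```bash
python3 - <<'E'
import numpy as np
a=np.loadtxt("log.txt");x,y=a[:,0],a[:,1]
s=np.linalg.lstsq(np.c_[2*x,2*y,np.ones(len(x))],x*x+y*y,rcond=None)[0]
print(s[:2],(s[2]+s[:2]@s[:2])**.5)
E
```

```text
[0.51129746 0.23578718] 0.054518044513845045
```

ft jumped from 5 to 33 N, so this is the stop at a handle azimuth of about 15°. I'll hold there briefly and check.

```bash
python3 inch.py '0 0 0.001 0;0 0 0 0;0 0 0 0;0 0 0 0'; python3 chk.py; python3 look.py d4
```

```text
time_s: 10.85
tcp_pos: [0.5635, 0.2489, 0.1862]
ee_rot: [-3.121, -0.013, -0.001]
contact_force: [-5.6, 20.8, 2.1]
grip_width: 0.0184
grasp_force: 110.3
t10.85 th15.0 r53.8 z186.2 ft21.5 fr-0.0 fz2.1
[0.5635 0.2489 0.1862] [-5.5916 20.7904  2.0929]
```

View pics/d4.png

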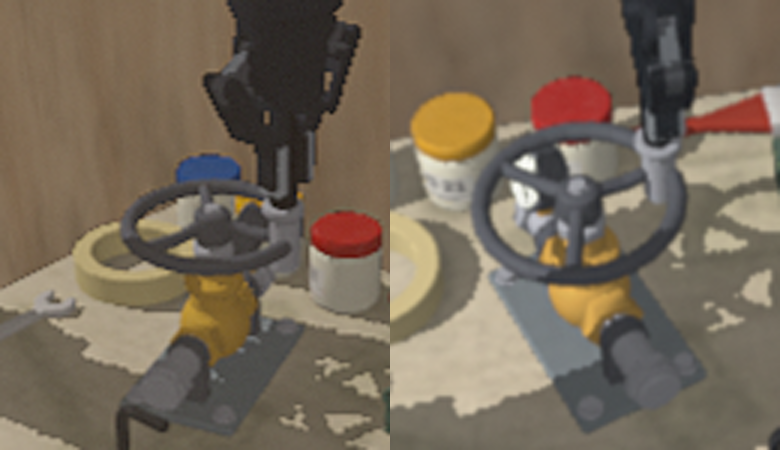

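The handle is still home, and the stop holds firm at 21 N. Now back off counter-clockwise: 72 ten-degree rows make two turns.

```bash
sed -i 's/.5115,.235\]/.5113,.2358]/' chk.py; python3 inch.py '-0.0007 -0.0104 0 0;-0.0022 -0.0093 0 0;-0.0037 -0.0088 0 0'>/dev/null && python3 chk.py && python3 inch.py '-0.0052 -0.008 0 0;-0.0065 -0.007 0 0;-0.0077 -0.0058 0 0'>/dev/null && python3 chk.py && python3 inch.py '-0.0085 -0.0044 0 0;-0.0092 -0.0028 0 0;-0.0095 -0.0012 0 0'>/dev/null && python3 chk.py
```

```text
t11.25 th28.9 r55.8 z185.9 ft-5.4 fr-7.0 fz13.4
t11.55 th55.6 r54.6 z185.9 ft-7.9 fr-10.6 fz11.9
t11.85 th84.7 r54.5 z185.9 ft-5.4 fr-8.4 fz7.6
```

```bash
python3 inch.py '-0.0096 0.0005 0 0;-0.0093 0.0022 0 0;-0.0088 0.0037 0 0;-0.008 0.0052 0 0;-0.007 0.0065 0 0'>/dev/null && python3 chk.py && python3 inch.py '-0.0058 0.0077 0 0;-0.0044 0.0085 0 0;-0.0028 0.0092 0 0;-0.0012 0.0095 0 0;0.0005 0.0096 0 0'>/dev/null && python3 chk.py && python3 inch.py '0.0022 0.0093 0 0;0.0037 0.0088 0 0;0.0052 0.008 0 0;0.0065 0.007 0 0;0.0077 0.0058 0 0'>/dev/null && python3 chk.py && python3 inch.py '0.0085 0.0044 0 0;0.0092 0.0028 0 0;0.0095 0.0012 0 0;0.0096 -0.0005 0 0;0.0093 -0.0022 0 0'>/dev/null && python3 chk.py && python3 inch.py '0.0088 -0.0037 0 0;0.008 -0.0052 0 0;0.007 -0.0065 0 0;0.0058 -0.0077 0 0;0.0044 -0.0085 0 0;0.0028 -0.0092 0 0;0.0012 -0.0095 0 0'>/dev/null && python3 chk.py
```

```text
t12.35 th133.1 r54.7 z186.1 ft-5.7 fr-4.1 fz2.1
t12.85 th181.5 r53.9 z186.0 ft-6.5 fr2.6 fz7.2
t13.35 th233.2 r54.1 z185.8 ft-9.3 fr10.8 fz21.8
t13.85 th288.4 r54.8 z185.8 ft-7.3 fr3.8 fz14.4
t14.55 th359.3 r54.8 z185.9 ft-6.2 fr-6.8 fz14.0
```

```bash
python3 inch.py '-0.001 -0.0088 0 0;-0.0022 -0.0093 0 0;-0.0037 -0.0088 0 0;-0.0052 -0.008 0 0;-0.0065 -0.007 0 0;-0.0077 -0.0058 0 0'>/dev/null && python3 chk.py && python3 inch.py '-0.0085 -0.0044 0 0;-0.0092 -0.0028 0 0;-0.0095 -0.0012 0 0;-0.0096 0.0005 0 0;-0.0093 0.0022 0 0;-0.0088 0.0037 0 0'>/dev/null && python3 chk.py && python3 inch.py '-0.008 0.0052 0 0;-0.007 0.0065 0 0;-0.0058 0.0077 0 0;-0.0044 0.0085 0 0;-0.0028 0.0092 0 0;-0.0012 0.0095 0 0'>/dev/null && python3 chk.py && python3 inch.py '0.0005 0.0096 0 0;0.0022 0.0093 0 0;0.0037 0.0088 0 0;0.0052 0.008 0 0;0.0065 0.007 0 0'>/dev/null && python3 chk.py && python3 inch.py '0.0077 0.0058 0 0;0.0085 0.0044 0 0;0.0092 0.0028 0 0;0.0095 0.0012 0 0;0.0096 -0.0005 0 0'>/dev/null && python3 chk.py && python3 inch.py '0.0093 -0.0022 0 0;0.0088 -0.0037 0 0;0.008 -0.0052 0 0;0.007 -0.0065 0 0;0.0058 -0.0077 0 0'>/dev/null && python3 chk.py && python3 inch.py '0.0044 -0.0085 0 0;0.0028 -0.0092 0 0;0.0012 -0.0095 0 0'>/dev/null && python3 chk.py
```

```text
t15.15 th55.7 r54.4 z185.9 ft-7.8 fr-8.7 fz11.4
t15.75 th114.6 r54.5 z186.0 ft-4.8 fr-5.4 fz4.0
t16.35 th172.7 r54.3 z186.0 ft-5.4 fr-0.7 fz4.3
t16.85 th222.9 r54.1 z185.9 ft-8.0 fr7.9 fz18.0
t17.35 th277.1 r54.8 z185.8 ft-7.4 fr4.9 fz14.8
t17.85 th328.7 r54.9 z185.9 ft-6.5 fr-0.6 fz10.8
t18.15 th358.3 r54.7 z185.9 ft-7.4 fr-6.6 fz13.4
```

```bash
python3 inch.py '-0.0005 -0.0096 0 0;-0.002 -0.0085 0 0;0 0 0 0;0 0 0 0;0 0 0 0;0 0 0 0' && python3 chk.py && python3 look.py d5
```

```text
time_s: 18.75
tcp_pos: [0.5631, 0.254, 0.1859]
ee_rot: [-3.14, -0.002, -0.001]
contact_force: [-3.9, -3.0, 10.1]
grip_width: 0.0189
grasp_force: 110.0
t18.75 th19.4 r54.9 z185.9 ft-1.5 fr-4.7 fz10.1
[0.5631 0.254  0.1859] [-3.9306 -3.0222 10.093 ]
```

View pics/d5.png

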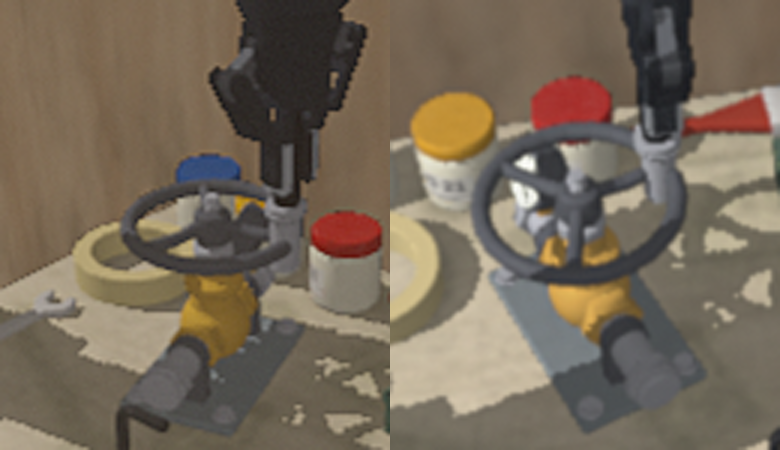

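The spokes and socket match the picture at the stop to within a few degrees. The stem is visibly higher (top at (575,178) in the crop), and the handle is upright and home, so I'm handing in.

```bash
python3 -c "
from bench import ctrl
print(ctrl.close_job())"
```

```text
the job is handed in; nothing more can be done
None
```

I handed the job in after about 19 of the 72 s: the crank is fully home in its socket, the valve was shut to its stop and backed off two turns, the wheel is at rest and the handle is still gripped upright at 110 N; the judge's verdict was not shown.

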